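# Load the sample carrier and start the run

## Task

Load the three slim amber bottles with white caps into the empty cells of the grey divided carrier, one per cell, each lowered (not dropped) and left standing upright on the cell floor. Then start the run on the key panel: press the small round key all the way down, let it up, and then press the bar-shaped key all the way down; do not press the large round key. Leave the bottle already in the carrier and everything else on the bench where it is.

Things in the scene. Friction and masses are not known exactly. Their poses are not given: they have to be found in the camera images.
- bottle_short: The shortest of the three slim amber glass bottles to load: upright straight cylinder 44 mm across, 85 mm tall overall, the top 20 mm being a white screw cap 40 mm across; paper label. Origin at the centre of its underside, z up along its axis.
- bottle_medium: The middle one of the three slim amber glass bottles to load: upright straight cylinder 44 mm across, 100 mm tall overall, the top 20 mm being a white screw cap 40 mm across; paper label. Origin at the centre of its underside, z up along its axis.
- bottle_tall: The tallest of the three slim amber glass bottles to load: upright straight cylinder 44 mm across, 115 mm tall overall, the top 20 mm being a white screw cap 40 mm across; paper label. Origin at the centre of its underside, z up along its axis.
- carrier: Grey plastic carrier fixed to the bench, 150 x 150 mm, 32 mm high, divided into 2 x 2 square cells 60 mm wide whose centres lie 37 mm either way from its centre along its x and y axes; outer walls 8 mm, dividers 14 mm thick; cell floor 6 mm above the table. Origin at the centre of its underside.
- pad0: Thin black rubber disc (48 mm across, 1 mm thick) lying on the cell floor at the centre of an EMPTY cell of the carrier (three such discs, one per empty cell). Origin at its centre, on the cell floor, 6 mm above the table.
- pad1: Thin black rubber disc (48 mm across, 1 mm thick) lying on the cell floor at the centre of an EMPTY cell of the carrier (three such discs, one per empty cell). Origin at its centre, on the cell floor, 6 mm above the table.
- pad2: Thin black rubber disc (48 mm across, 1 mm thick) lying on the cell floor at the centre of an EMPTY cell of the carrier (three such discs, one per empty cell). Origin at its centre, on the cell floor, 6 mm above the table.
- occupant: Clear glass bottle with a blue cap, 44 mm across, 95 mm tall, already standing in the fourth cell of the carrier; leave it there. Origin at the centre of its underside.
- panel: Grey key panel box fixed to the bench, 80 mm (x) by 200 mm (y), 40 mm high, with three white keys in a row along its y axis, 60 mm apart, in any order; each key sits on a 46 x 52 mm, 4 mm thick plate and stands 13 mm out of it. Origin at the centre of its underside.
- key_small_top (a point): Small round key, 16 mm across: to be pressed first. Origin of this point: centre of the key cap's top face, 57 mm above the table when released.
- key_small (a joint): Travel of the small round key, m, 0 released, 0.005 fully down (spring return, about 5 N).
- key_bar_top (a point): Bar-shaped key, 14 mm (x) by 44 mm (y): to be pressed second. Origin of this point: centre of the key cap's top face, 57 mm above the table when released.
- key_bar (a joint): Travel of the bar-shaped key, m, 0 released, 0.005 fully down (spring return, about 5 N).
- key_large_top (a point): Large round key, 36 mm across: not to be pressed. Origin of this point: centre of the key cap's top face, 57 mm above the table when released.
- key_large (a joint): Travel of the large round key, m, 0 released, 0.005 fully down (spring return, about 5 N).
- stock: Bystander: big amber stock bottle, 80 mm across, 150 mm tall, blue cap. Origin at the centre of its underside.
- clear_bottle: Bystander: clear glass bottle, 68 mm across, 120 mm tall, blue cap. Origin at the centre of its underside.
- beaker: Bystander: open glass beaker, 64 mm across, 80 mm tall. Origin at the centre of its underside.
- carton: Bystander: cardboard carton, 70 x 160 mm, 50 mm high. Origin at the centre of its underside.
- tip_box: Bystander: grey flat box with clear lid, 82 x 117 mm, 42 mm high. Origin at the centre of its underside.
- wrench: Bystander: steel wrench lying flat, 140 mm long along its x axis. Origin at the middle of its underside.

How it is judged:
On the way, in this order (a step that is already met when the one before it is completed fails the run):
1. a first amber bottle stands upright in an empty cell ((((horizontal distance between bottle_short and pad0 below 0.016 m or horizontal distance between bottle_short and pad1 below 0.016 m or horizontal distance between bottle_short and pad2 below 0.016 m) and z of bottle_short in the frame of carrier between 0.001 and 0.011 m and angle between bottle_short's own z axis and vertical below 0.12 rad) or ((horizontal distance between bottle_medium and pad0 below 0.016 m or horizontal distance between bottle_medium and pad1 below 0.016 m or horizontal distance between bottle_medium and pad2 below 0.016 m) and z of bottle_medium in the frame of carrier between 0.001 and 0.011 m and angle between bottle_medium's own z axis and vertical below 0.12 rad) or ((horizontal distance between bottle_tall and pad0 below 0.016 m or horizontal distance between bottle_tall and pad1 below 0.016 m or horizontal distance between bottle_tall and pad2 below 0.016 m) and z of bottle_tall in the frame of carrier between 0.001 and 0.011 m and angle between bottle_tall's own z axis and vertical below 0.12 rad))), for 0.1 s.
2. two amber bottles stand upright, each in its own cell (((((horizontal distance between bottle_short and pad0 below 0.016 m or horizontal distance between bottle_short and pad1 below 0.016 m or horizontal distance between bottle_short and pad2 below 0.016 m) and z of bottle_short in the frame of carrier between 0.001 and 0.011 m and angle between bottle_short's own z axis and vertical below 0.12 rad) and ((horizontal distance between bottle_medium and pad0 below 0.016 m or horizontal distance between bottle_medium and pad1 below 0.016 m or horizontal distance between bottle_medium and pad2 below 0.016 m) and z of bottle_medium in the frame of carrier between 0.001 and 0.011 m and angle between bottle_medium's own z axis and vertical below 0.12 rad)) or (((horizontal distance between bottle_short and pad0 below 0.016 m or horizontal distance between bottle_short and pad1 below 0.016 m or horizontal distance between bottle_short and pad2 below 0.016 m) and z of bottle_short in the frame of carrier between 0.001 and 0.011 m and angle between bottle_short's own z axis and vertical below 0.12 rad) and ((horizontal distance between bottle_tall and pad0 below 0.016 m or horizontal distance between bottle_tall and pad1 below 0.016 m or horizontal distance between bottle_tall and pad2 below 0.016 m) and z of bottle_tall in the frame of carrier between 0.001 and 0.011 m and angle between bottle_tall's own z axis and vertical below 0.12 rad)) or (((horizontal distance between bottle_medium and pad0 below 0.016 m or horizontal distance between bottle_medium and pad1 below 0.016 m or horizontal distance between bottle_medium and pad2 below 0.016 m) and z of bottle_medium in the frame of carrier between 0.001 and 0.011 m and angle between bottle_medium's own z axis and vertical below 0.12 rad) and ((horizontal distance between bottle_tall and pad0 below 0.016 m or horizontal distance between bottle_tall and pad1 below 0.016 m or horizontal distance between bottle_tall and pad2 below 0.016 m) and z of bottle_tall in the frame of carrier between 0.001 and 0.011 m and angle between bottle_tall's own z axis and vertical below 0.12 rad)))), for 0.1 s.
3. all three amber bottles stand upright, one per cell ((horizontal distance between bottle_short and pad0 below 0.016 m or horizontal distance between bottle_short and pad1 below 0.016 m or horizontal distance between bottle_short and pad2 below 0.016 m) and z of bottle_short in the frame of carrier between 0.001 and 0.011 m and angle between each of bottle_short, bottle_medium, bottle_tall's own z axis and vertical below 0.12 rad and (horizontal distance between bottle_medium and pad0 below 0.016 m or horizontal distance between bottle_medium and pad1 below 0.016 m or horizontal distance between bottle_medium and pad2 below 0.016 m) and z of bottle_medium in the frame of carrier between 0.001 and 0.011 m and (horizontal distance between bottle_tall and pad0 below 0.016 m or horizontal distance between bottle_tall and pad1 below 0.016 m or horizontal distance between bottle_tall and pad2 below 0.016 m) and z of bottle_tall in the frame of carrier between 0.001 and 0.011 m), for 0.2 s.
4. the small round key is pressed down at least 3.5 mm, the bar key being up (all of step 3 and value of joint key_small above 0.0035 m and value of joint key_bar below 0.0015 m), for 0.05 s.
5. then the bar key is pressed down at least 3.5 mm, the small round key being up again (all of step 3 and value of joint key_bar above 0.0035 m and value of joint key_small below 0.0015 m), for 0.05 s.
At the end, for the whole second after the job is handed in: Each amber bottle stands within 16 mm of the centre of one of the three formerly empty cells, its underside on the cell floor (1 to 11 mm above the carrier's underside), upright within 0.12 rad and at rest (under 0.03 m/s); all three keys are up (under 1.5 mm) (all of step 3 and linear speed of each of bottle_short, bottle_medium, bottle_tall below 0.03 m/s and value of joint each of key_small, key_bar, key_large below 0.0015 m); the robot touches nothing.
It fails at once if the bottle already in the carrier disturbed: moved over 20 mm or tilted over 0.3 rad (distance of occupant from where it was at the start of the episode above 0.02 m or angle between occupant's own z axis and vertical above 0.3 rad).
It fails at once if a bystander (stock bottle, clear bottle, beaker, carton, tip box, wrench) disturbed: moved over 20 mm or tilted over 0.3 rad (distance of any of stock, clear_bottle, beaker, carton, tip_box, wrench from where it was at the start of the episode above 0.02 m or angle between any of stock, clear_bottle, beaker, carton, tip_box, wrench's own z axis and vertical above 0.3 rad).
It fails at once if large round key pressed over 3 mm (value of joint key_large above 0.003 m).
It fails at once if an amber bottle dropped or knocked: faster than 0.5 m/s while no finger touches it ((linear speed of bottle_short above 0.5 m/s and contact force between bottle_short and the fingers below 0.05 N) or (linear speed of bottle_medium above 0.5 m/s and contact force between bottle_medium and the fingers below 0.05 N) or (linear speed of bottle_tall above 0.5 m/s and contact force between bottle_tall and the fingers below 0.05 N)).
It also fails if it takes over 72 s, if anything falls off the work surface, if the arm or the gripper's body presses on something with over 40 N, if the wrist force passes 120 N, or if a joint passes its speed limit or range.

## Robot

A 6-joint arm with a two-finger parallel gripper is mounted at the origin on the work surface. World frame = base frame: x ahead of the robot, y to its left, z up, the work surface at z = 0. Lengths are in m, angles in rad, forces in N, time in s.
With the tool pointing down it reaches from about 0.275 to 0.75 m from the base axis. Payload 10.2 kg.
Tool frame: the origin (TCP) lies on the front face of the gripper's body, between the roots of the fingers; the fingertips stand 73 mm ahead of it and the grasp point (between the pads) lies 54 mm ahead of it (r.tcp_to_tips is the z of the fingertips in the tool frame, in m); z points along the fingers, y is the line along which they close (so a half turn about z gives the same grasp; the last joint's range is limited). The gripper opens to 85 mm and grips with 20 to 120 N. Pads are 22 mm wide; open, the fingers measure 114 mm over their backs; the gripper's body (76 mm by 85 mm) begins 54 mm behind the grasp point. The pads swing forward as they close: fully open they stand 13 mm farther back than shut.
Start: joints at [-1.528, 0.313, 1.498, -0, 1.331, -0.223], TCP at [0.138, -0.507, 0.304] pointing down, gripper open.
Joint ranges: [-2.94, 2.94], [-0.97, 2.17], [0.19, 2.56], [-1.23, 4.37], [0.02, 3.11], [-2.88, 2.88]. Speed limits (rad/s): [2.39, 2.39, 3.01, 3.14, 3.14, 3.14].

## Interface

Orientations are given as a 3x3 rotation matrix whose columns are the frame's x, y, z axes.
In Python, from rig import r, grab_frame gives the robot as it stands.
- The arm moves only by the shell command python3 -m creep 'ROWS' [OPENING] [FORCE]. ROWS is a JSON object of lists of equal length, an entry for each row: "offset": the shift along the tool's x, y, z normalised to -1 to 1, where 1 is 1 m, a list of three; "twist": the turn about the tool's z normalised to -1 to 1, where 1 is 180 degrees. In form: {"offset": [[tx, ty, tz], ...], "twist": [twist, ...]}. A call has 1 to 5 rows; each row shifts and turns the commanded pose from where the row before left it, along the tool's axes as they then stand; what a row does not reach is not made up. A row lasts 1/10 s, in which the tool goes at most 50 mm and 8.59 degrees, less where a joint would pass 70% of its speed; a pose out of reach is approached as far as the arm can. A call with a number of a shift or a turn outside -1 to 1 is refused whole. A call with a gripper value outside its range is refused whole. OPENING is the opening, from -1 (shut) to 1 (fully open), set as the call begins (- or left out, the last holds). The fingers move at their own pace and stop on an object; FORCE is the grip in N (left out, the last holds). Time passes only in rows, so rows that do not move let the fingers close. It gives the time, the measured TCP pose, the force, the opening and the grip force at its end, in the units of the state.
- r.read_state(): the state, without advancing time (a new reading comes with each control period).
- grab_frame(name): name is "side" or "top" or "wrist"; returns a dict with "pixels" (400x640x3 uint8, blue, green, red), "camera_matrix" (3x3 intrinsics, pixels), "dist_coeffs" ([k1, k2, p1, p2, k3] as OpenCV has them; the pictures are not rectified), "origin" and "attitude" of the camera in the world. Camera axes: x right, y down, z forward; pixel columns grow to the right and rows downward; lengths in m; the calibration is good to about 2 mm. A picture is of the moment at which its call begins. There is no depth.
- r.close_job(): hands the job in; it is judged then, once.
The state is a dict: "time_s": time; "joints": joint angles; "joint_vel": joint speeds; "effort": joint torques, N m; "ee_pos": TCP position; "tcp_rot": TCP orientation; "contact_force": force on the tool from outside, world axes, zero at the start; "wrist_torque": the same for the moment, N m; "gripper_width": opening from 0.0 (shut) to 1.0 (fully open); "gripper_force": force on a finger pad.
Only numpy, scipy, OpenCV 4.12 (cv2) and the standard library are available. Lean on these libraries where they do the work, as an engineer would, in place of code of your own. Each camera call takes 0.05 s, during which the arm holds its last target. There are 200 camera calls.

## Working session

There is one attempt and no reset: what is moved stays moved. The work goes in short steps, Python scripts to look and compute and a shell command to move; the robot and the scene stay as the last step left them, time stands still between calls to the robot, and variables do not carry over. Pictures are saved under pics/ and viewed, at most 10 in all, crops included, and the job is handed in when it is done.

```bash
ls; mkdir -p pics
python3 - <<'E'
from rig import r, grab_frame
import cv2,pickle
for n in("top","side","wrist"):
    f=grab_frame(n); pickle.dump(f,open(f"{n}0.pkl","wb")); cv2.imwrite(f"pics/{n}0.png",f["pixels"]); print(n,f["camera_matrix"],f["dist_coeffs"],f["origin"],f["attitude"])
s=r.read_state(); print(s)
E
```

```text
pics
top [[451.7318839    0.         324.75563334]
 [  0.         451.7318839  201.78611228]
 [  0.           0.           1.        ]] [0.01686891 0.         0.         0.         0.        ] [0.34001293 0.01075155 1.23748488] [[ 0.02035364 -0.98735591  0.15720697]
 [-0.99970503 -0.02218263 -0.00988832]
 [ 0.01325055 -0.15695933 -0.98751617]]
side [[441.69510147   0.         320.64439159]
 [  0.         441.69510147 202.33358369]
 [  0.           0.           1.        ]] [-0.01797204  0.          0.          0.          0.        ] [-0.08271028  1.05580084  0.77613129] [[-0.84771341 -0.26814681  0.45768904]
 [-0.53040184  0.41632298 -0.73847754]
 [ 0.00747394 -0.86877642 -0.49514813]]
wrist [[275.47688655   0.         319.93961921]
 [  0.         275.47688655 200.72983779]
 [  0.           0.           1.        ]] [-0.03551352  0.          0.          0.          0.        ] [ 0.21732578 -0.48612072  0.37330356] [[ 2.63059120e-01 -9.15919795e-01 -3.03134999e-01]
 [-9.64779604e-01 -2.49585843e-01 -8.31097032e-02]
 [ 4.63618147e-04  3.14321230e-01 -9.49316570e-01]]
{'time_s': 0.15, 'joints': array([-1.52841019e+00,  3.13346860e-01,  1.49821997e+00,  2.35675784e-05,
        1.33097068e+00, -2.23396621e-01]), 'joint_vel': array([ 0.00075305, -0.00046879, -0.00253145, -0.00085328,  0.00125362,
       -0.00183492]), 'effort': array([ 9.13851072e-04, -4.12369144e+01, -2.59797907e+01, -2.14896909e-04,
        3.16134807e-03, -7.04922414e-07]), 'ee_pos': array([ 0.13788858, -0.50646219,  0.30346955]), 'tcp_rot': array([[ 9.64888669e-01,  2.62659201e-01, -1.71643292e-05],
       [ 2.62659100e-01, -9.64888234e-01,  9.44977977e-04],
       [ 2.31645501e-04, -9.16306910e-04, -9.99999553e-01]]), 'contact_force': array([-0.34191014, -0.31269295,  0.20155112]), 'wrist_torque': array([-0.02428426,  0.04072654, -0.00386276]), 'gripper_force': 0.0, 'gripper_width': 1.0011773913686588}
```

View pics/top0.png

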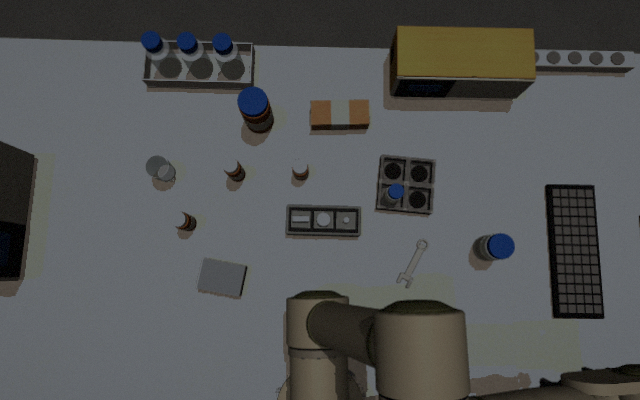

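View pics/side0.png

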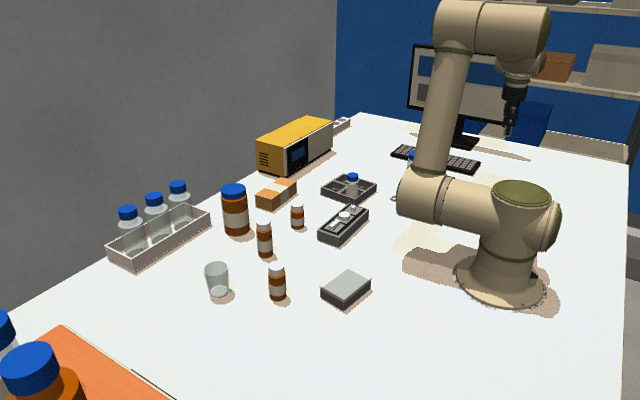

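The top view shows the amber bottles near (185,220), (233,172) and (300,170). The carrier is at (406,184), with its lower-left cell occupied. The panel is at (323,220), with bar, large and small keys from left to right. In the side view the bottles are near (277,281), (264,239) and (297,215).

Run:
```python
import cv2
t=cv2.imread("pics/top0.png")[140:250,165:445]; s=cv2.imread("pics/side0.png")[165:310,235:385]
t=cv2.resize(t,None,fx=2.85,fy=2.85,interpolation=cv2.INTER_CUBIC); t=cv2.convertScaleAbs(t,alpha=1.7)
s=cv2.resize(s,None,fx=4,fy=4,interpolation=cv2.INTER_CUBIC)
cv2.imwrite("pics/tc.png",t); cv2.imwrite("pics/sc.png",s)
```

```text
(no output)
```

View pics/tc.png

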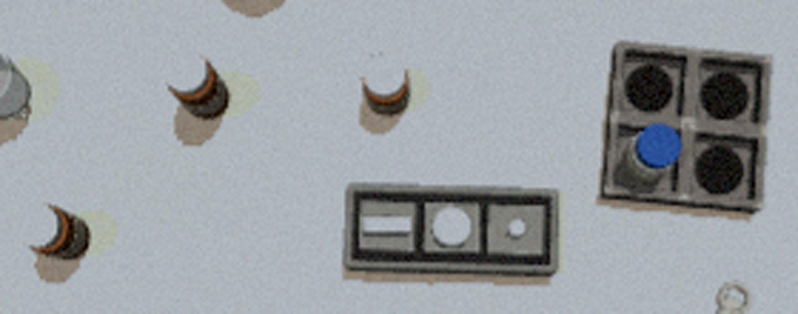

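View pics/sc.png

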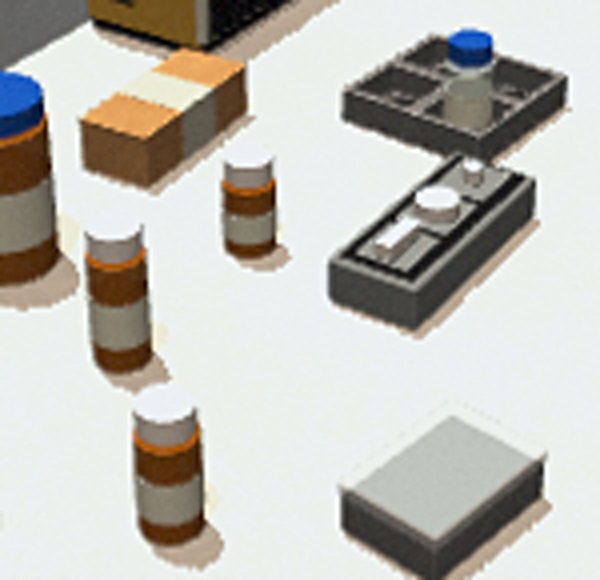

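The top crop shows amber crescents with caps washed out against the bench, three black pads, and bar, large and small keys from left to right. The side crop shows the full amber silhouettes: medium or tall at lower left, short at top right. Next I'll find bottle axes from the silhouette azimuths in both views, and pads and keys by ray casting.

```bash
cat > h.py <<'E'
import cv2,numpy as np,pickle
def dirs(f,uv):
    uv=np.asarray(uv,float).reshape(-1,1,2)
    n=cv2.undistortPoints(uv,np.array(f["camera_matrix"]),np.array(f["dist_coeffs"])).reshape(-1,2)
    return np.c_[n,np.ones(len(n))]@np.array(f["attitude"]).T
def plane(f,uv,z):
    d=dirs(f,uv);o=np.array(f["origin"]);return (o+d*((z-o[2])/d[:,2:]))
def blobs(m,box,amin,amax=1e9):
    k=np.zeros(m.shape,np.uint8);x0,y0,x1,y1=box;k[y0:y1,x0:x1]=m[y0:y1,x0:x1]
    n,l,s,c=cv2.connectedComponentsWithStats(k.astype(np.uint8))
    return [(c[i],s[i],l==i) for i in range(1,n) if amin<=s[i][4]<=amax]
def amber(f):
    p=f["pixels"].astype(int);return ((p[...,2]-p[...,0]>25)&(p[...,2]>1.7*p[...,0]))
def axis(f,mask):
    v,u=np.nonzero(mask);d=dirs(f,np.c_[u,v]);m=d[:,:2].mean(0);a0=np.arctan2(m[1],m[0])
    a=(np.arctan2(d[:,1],d[:,0])-a0+np.pi)%(2*np.pi)-np.pi
    return a0+(a.min()+a.max())/2
def cross(o1,a1,o2,a2):
    A=np.array([[np.cos(a1),-np.cos(a2)],[np.sin(a1),-np.sin(a2)]])
    t=np.linalg.solve(A,np.array(o2)[:2]-np.array(o1)[:2]);return np.array(o1)[:2]+t[0]*A[:,0]
def tri(f1,p1,f2,p2):
    d1,d2=dirs(f1,p1)[0],dirs(f2,p2)[0];o1,o2=np.array(f1["origin"]),np.array(f2["origin"])
    t=np.linalg.lstsq(np.c_[d1,-d2],o2-o1,rcond=None)[0];a,b=o1+t[0]*d1,o2+t[1]*d2
    return (a+b)/2,np.linalg.norm(a-b)
E
python3 - <<'E'
from h import *
T=pickle.load(open("top0.pkl","rb"));S=pickle.load(open("side0.pkl","rb"))
aT,aS=amber(T),amber(S)
def merge(m,box):
    k=np.zeros(m.shape,bool);x0,y0,x1,y1=box;k[y0:y1,x0:x1]=m[y0:y1,x0:x1];return k
for nm,bt,bs in (("A",(170,200,200,236),(265,255,290,303)),("B",(220,156,248,188),(253,215,275,260)),("C",(288,158,312,186),(288,198,308,232))):
    t,s=merge(aT,bt),merge(aS,bs)
    xy=cross(T["origin"],axis(T,t),S["origin"],axis(S,s))
    v,u=np.nonzero(s); o=np.array(S["origin"]); D=np.linalg.norm(xy-o[:2])
    # height: shoulder silhouette top at back rim (D+20..22mm), base at front rim (D-22mm)
    d=dirs(S,np.c_[u,v]); el=d[:,2]/np.linalg.norm(d[:,:2],axis=1)
    print(nm,t.sum(),s.sum(),xy.round(4),"base z",(o[2]+el.min()*(D-.022)).round(4),"shoulder(edge at sides)",(o[2]+el.max()*D).round(4))
p=T["pixels"].astype(int);g=p.max(2)
for n,f,b in (("top",T,(370,150,440,220)),):
    for c,s,m in blobs(g<28,b,60,400): print("pad",c.round(1),s,plane(f,[c],.007)[0].round(4))
K=[];pm=p.min(2)
print("white lvl",pm[219,324],pm[218,300],pm[220,346], "tbl",pm[250,300])
for c,s,m in blobs(pm>115,(289,208,357,234),8,400): print("keyT",c.round(1),s,plane(T,[c],.057)[0].round(4)); K.append(c)
ps=S["pixels"].min(2)
for c,s,m in blobs(ps>190,(318,203,362,232),4,400): print("keyS",c.round(1),s,plane(S,[c],.057)[0].round(4))
# carrier/panel outline
for nm,b in (("carrier",(372,150,440,220)),("panel",(280,200,366,242))):
    bl=max(blobs(g<105,b,300),key=lambda q:q[1][4]); cs=np.argwhere(bl[2])[:,::-1].astype(np.float32)
    q=cv2.boxPoints(cv2.minAreaRect(cs)); print(nm,q.round(1).tolist(),plane(T,q,.032 if nm=="carrier" else .04)[:,:2].round(3).tolist())
E
```

```text
A 36 261 [0.471  0.3752] base z 0.0058 shoulder(edge at sides) 0.1335
B 43 236 [0.6111 0.2445] base z 0.0026 shoulder(edge at sides) 0.0911
C 33 133 [0.6185 0.0674] base z 0.0002 shoulder(edge at sides) 0.0585
pad [398.2 163.6] [385 158  21  22  66] [ 0.6487 -0.205   0.007 ]
pad [425.1 166.8] [411 161  21  22  75] [ 0.6412 -0.2802  0.007 ]
pad [392.4 170.7] [385 163  16  16 204] [ 0.6281 -0.1887  0.007 ]
pad [418.7 173.2] [411 165  16  17 212] [ 0.6225 -0.2622  0.007 ]
pad [424.2 193.9] [410 187  21  23  72] [ 0.5643 -0.2768  0.007 ]
pad [416.9 199.2] [409 191  17  17 217] [ 0.5489 -0.2564  0.007 ]
white lvl 102 104 103 tbl 104
keyS [327.4 211.3] [318 203  28  26 392] [0.5333 0.0206 0.057 ]
keyS [352.5 206. ] [351 205   4   3  10] [ 0.4824 -0.0523  0.057 ]
keyS [360.2 205.5] [359 205   3   2   4] [ 0.4627 -0.0689  0.057 ]
keyS [344. 214.] [339 211  11   6  51] [0.481  0.0061 0.057 ]
keyS [334.1 222.4] [329 219  11   8  35] [0.4821 0.0658 0.057 ]
carrier [[373.0, 212.6999969482422], [378.79998779296875, 153.10000610351562], [438.20001220703125, 158.89999389648438], [432.3999938964844, 218.5]] [[0.505, -0.132], [0.671, -0.147], [0.658, -0.311], [0.493, -0.292]]
panel [[285.0, 204.0], [362.0, 204.0], [362.0, 240.0], [285.0, 240.0]] [[0.522, 0.105], [0.527, -0.101], [0.43, -0.102], [0.426, 0.102]]
```

```bash
R='import' ; 
python3 -m creep '{"offset":[[0.02,-0.014,0],[0.04,-0.028,0],[0.04,-0.028,0],[0.04,-0.028,0],[0.04,-0.028,0]],"twist":[0,0,0,0,0]}' 1
python3 -m creep '{"offset":[[0.04,-0.028,0],[0.04,-0.028,0],[0.04,-0.028,0],[0.04,-0.028,0],[0.04,-0.028,0]],"twist":[0,0,0,0,0]}'
python3 -m creep '{"offset":[[0.04,-0.028,0],[0.04,-0.028,0],[0.04,-0.028,0],[0.04,-0.028,0],[0.035,-0.02,0]],"twist":[0,0,0,0,0]}'
python3 -m creep '{"offset":[[0,0,0],[0,0,0],[0,0,0],[0,0,0]],"twist":[-0.047,-0.047,-0.047,0]}'
python3 - <<'E'
from h import *
from rig import r,grab_frame
f=grab_frame("wrist");pickle.dump(f,open("w1.pkl","wb"));cv2.imwrite("pics/w1.png",f["pixels"])
s=r.read_state();print(s["time_s"],s["ee_pos"],s["tcp_rot"],s["joints"])
T=pickle.load(open("top0.pkl","rb"));S=pickle.load(open("side0.pkl","rb"))
for c,q,m in blobs(T["pixels"].min(2)>85,(289,210,357,231),8,400): print("keyT",c.round(1),q,plane(T,[c],.057)[0].round(4))
for F,b in((S,(262,250,294,306)),(T,(170,200,200,236))):
    for c,q,m in blobs(amber(F),b,1): print(c.round(1),q)
E
```

```text
time_s: 0.65
ee_pos: [0.2792, -0.336, 0.3038]
tcp_rot: [[0.965, 0.262, -0.0], [0.262, -0.965, 0.0], [0.0, -0.0, -1.0]]
contact_force: [0.2, -1.1, -0.2]
gripper_width: 1.003
gripper_force: 0.0
time_s: 1.15
ee_pos: [0.4356, -0.1482, 0.3039]
tcp_rot: [[0.965, 0.263, 0.0], [0.263, -0.965, -0.0], [0.0, 0.0, -1.0]]
contact_force: [1.2, -0.9, 0.2]
gripper_width: 0.996
gripper_force: 0.0
time_s: 1.65
ee_pos: [0.5891, 0.031, 0.3036]
tcp_rot: [[0.965, 0.264, -0.0], [0.264, -0.965, 0.0], [-0.0, -0.0, -1.0]]
contact_force: [0.9, -0.7, 0.7]
gripper_width: 0.999
gripper_force: 0.0
time_s: 2.05
ee_pos: [0.5881, 0.0286, 0.3036]
tcp_rot: [[0.758, 0.652, -0.001], [0.652, -0.758, 0.0], [-0.0, -0.001, -1.0]]
contact_force: [-0.2, -0.3, 0.3]
gripper_width: 1.0
gripper_force: 0.0
2.1 [0.58810775 0.0284971  0.30363252] [[ 7.61237587e-01  6.48472832e-01 -5.68514781e-04]
 [ 6.48472962e-01 -7.61237685e-01  6.29399707e-05]
 [-3.91960015e-04 -4.16578736e-04 -9.99999836e-01]] [-1.50403614e-01  4.55525801e-01  1.29417369e+00 -2.33251563e-05
  1.39246469e+00  7.14820148e-01]
keyT [323.1 218.7] [317 212  13  14 137] [0.4829 0.0025 0.057 ]
keyT [300.3 218. ] [292 216  17   5  82] [0.4834 0.0624 0.057 ]
keyT [346.  219.2] [344 217   5   5  23] [ 0.4829 -0.0579  0.057 ]
[267. 254.] [262 250  11   8  62]
[276.6 279.7] [268 271  17  16 171]
[277.7 297.2] [270 293  16   8  74]
[185.1 222. ] [179 213  10  16  36]
```

View pics/w1.png

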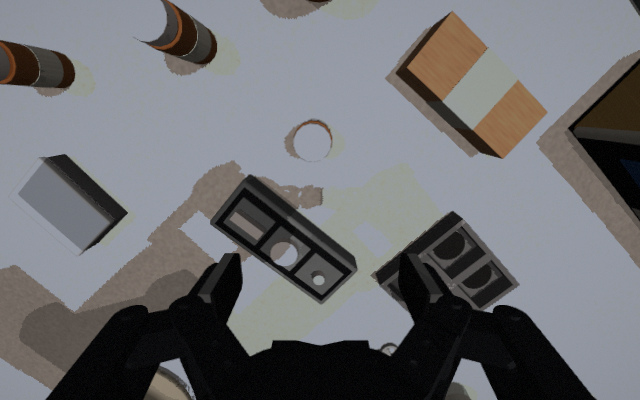

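The wrist view shows the short bottle almost from above as a thin amber ring at (312,140), the keys at (243,218), (285,252) and (319,279), and two pads visible at (452,246) and (482,277).

Run:
```python
from h import *
T=pickle.load(open("top0.pkl","rb"));S=pickle.load(open("side0.pkl","rb"));W=pickle.load(open("w1.pkl","rb"))
def big(F,b,n=20): return np.any([m for c,q,m in blobs(amber(F),b,n)],axis=0)
sA=big(S,(262,260,294,306));tA=big(T,(170,200,200,236))
sB=big(S,(253,215,275,262));tB=big(T,(220,156,248,188));wB=big(W,(130,0,225,68))
sC=big(S,(288,198,308,232));tC=big(T,(288,158,312,186));wC=big(W,(285,110,345,170),3)
print("A",cross(T["origin"],axis(T,tA),S["origin"],axis(S,sA)))
print("B TS",cross(T["origin"],axis(T,tB),S["origin"],axis(S,sB)),"WS",cross(W["origin"],axis(W,wB),S["origin"],axis(S,sB)),"WT",cross(W["origin"],axis(W,wB),T["origin"],axis(T,tB)))
o=np.array(S["origin"])
for n,s,xy in(("A",sA,cross(T["origin"],axis(T,tA),S["origin"],axis(S,sA))),("B",sB,cross(W["origin"],axis(W,wB),S["origin"],axis(S,sB))),("C",sC,(.6185,.0674))):
    v,u=np.nonzero(s);d=dirs(S,np.c_[u,v]);el=d[:,2]/np.linalg.norm(d[:,:2],axis=1);D=np.linalg.norm(xy-o[:2]);print(n,"z base",o[2]+el.min()*(D-.022),"shoulder",o[2]+el.max()*D)
pts=np.argwhere(wC)[:,::-1].astype(np.int32);c,rad=cv2.minEnclosingCircle(pts);print("C ring",c,rad,plane(W,[c],.065),"side az dist:",axis(S,sC),np.arctan2(.0674-o[1],.6185-o[0]))
v=np.array([plane(W,[c],.065)[0][:2]-o[:2]]);print(np.arctan2(v[0,1],v[0,0]))
for nm,p,z in (("keys",[(243,218),(285,252),(319,279)],.057),("pads",[(452,246),(482,277)],.007)): print(nm,plane(W,p,z).round(4).tolist())
m=W["pixels"].max(2)<22
for c,q,_ in blobs(m,(425,225,505,300),100,1500): print("padW",c,q,plane(W,[c],.007))
mk=W["pixels"].min(2)>90
for c,q,_ in blobs(mk,(225,195,335,290),30,900): print("keyW",c,q,plane(W,[c],.057))
print("key heights by tri:")
for a,b in(((300.3,218),(334.1,222.4)),((323.1,218.7),(344,213)),((346,219.2),(352.5,206))): print(tri(T,[a],S,[b]))
```

```text
A [0.47013995 0.37272461]
B TS [0.61112373 0.24451748] WS [0.6125542  0.24284486] WT [0.6119842  0.24525942]
A z base 0.0046023312451427545 shoulder 0.07930911854937828
B z base 0.0010021300207829764 shoulder 0.08966059087037626
C z base 0.0002061102236698975 shoulder 0.05854688323921464
C ring (313.0, 130.5) 16.07025718688965 [[0.62953759 0.07165047 0.065     ]] side az dist: -0.9537457328658975 -0.9537633961011668
-0.944328602954403
keys [[0.492, 0.0691, 0.057], [0.4889, 0.0002, 0.057], [0.4866, -0.0596, 0.057]]
pads [[0.6336, -0.196, 0.007], [0.6291, -0.2749, 0.007]]
padW [441.29483283 285.14589666] [425 263  39  37 329] [[ 0.57722301 -0.23638848  0.007     ]]
keyW [245.93333333 225.66969697] [230 212  33  28 330] [[0.48600027 0.06031293 0.057     ]]
keyW [299.24657534 227.21917808] [288 218  23  19  73] [[0.52796449 0.00840095 0.057     ]]
keyW [296.76086957 241.08695652] [291 236  12  11  46] [[ 0.51100532 -0.00139819  0.057     ]]
keyW [285.05952381 254.61904762] [271 242  32  29 588] [[ 0.48597355 -0.00219627  0.057     ]]
keyW [318.40952381 280.08571429] [312 275  13  11 105] [[ 0.48483694 -0.06015662  0.057     ]]
key heights by tri:
(array([0.48374705, 0.06250002, 0.0546713 ]), np.float64(0.00027276405694410307))
(array([0.48288843, 0.00247199, 0.0580514 ]), np.float64(0.0004665746533784193))
(array([ 0.48406689, -0.05772865,  0.05367003]), np.float64(0.0018743062580770988))
```

```bash
python3 -m creep '{"offset":[[0.025,-0.005,0],[0.023,-0.005,0],[0,0,0.04],[0,0,0.04],[0,0,0.04]],"twist":[0,0,0,0,0]}'
python3 -m creep '{"offset":[[0,0,0.035],[0,0,0.025],[0,0,0.018],[0,0,0],[0,0,0]],"twist":[0,0,0,0,0]}'
python3 -c "
from rig import r;s=r.read_state();print(s['ee_pos'],s['tcp_rot'][0])"
```

```text
time_s: 2.6
ee_pos: [0.6179, 0.0674, 0.1824]
tcp_rot: [[0.762, 0.648, 0.0], [0.648, -0.762, -0.0], [0.0, 0.0, -1.0]]
contact_force: [1.1, -0.5, -0.1]
gripper_width: 0.995
gripper_force: 0.0
time_s: 3.1
ee_pos: [0.6183, 0.0672, 0.1065]
tcp_rot: [[0.761, 0.649, 0.0], [0.649, -0.761, -0.0], [0.0, 0.0, -1.0]]
contact_force: [0.1, 0.6, -0.4]
gripper_width: 1.001
gripper_force: 0.0
[0.61833249 0.06724026 0.10649221] [7.60646495e-01 6.49166153e-01 4.63877070e-04]
```

```bash
python3 -m creep '{"offset":[[0,0,0],[0,0,0],[0,0,0],[0,0,0],[0,0,0]],"twist":[0,0,0,0,0]}' -1 50
python3 -m creep '{"offset":[[0,0,0],[0,0,0],[0,0,0]],"twist":[0,0,0]}'
python3 - <<'E'
from h import *
from rig import r,grab_frame
f=grab_frame("wrist");pickle.dump(f,open("w2.pkl","wb"));cv2.imwrite("pics/w2.png",f["pixels"])
E
```

```text
time_s: 3.6
ee_pos: [0.6185, 0.0673, 0.107]
tcp_rot: [[0.759, 0.651, 0.002], [0.651, -0.759, -0.0], [0.001, 0.001, -1.0]]
contact_force: [-1.3, 0.2, 6.9]
gripper_width: 0.495
gripper_force: 50.6
time_s: 3.9
ee_pos: [0.6185, 0.0673, 0.107]
tcp_rot: [[0.759, 0.651, 0.002], [0.651, -0.759, -0.0], [0.001, 0.001, -1.0]]
contact_force: [-1.0, -0.5, 5.3]
gripper_width: 0.502
gripper_force: 50.6
```

View pics/w2.png

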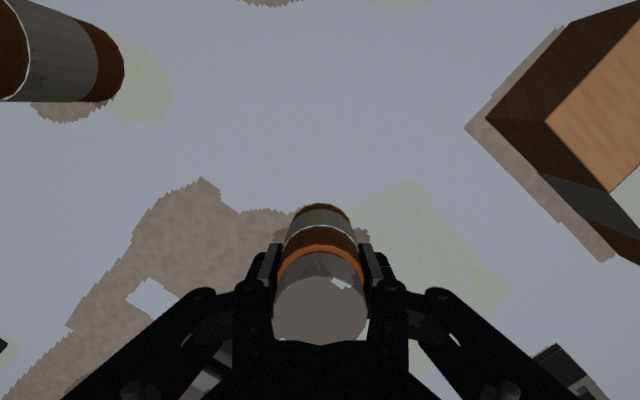

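The short bottle is held between the pads: its base rim is at about (320,204), and the cap is centred near (322,310).

```bash
cat >> h.py <<'E'
def go(x,y,z=None):
    from rig import r
    s=r.read_state();d=np.array([x,y,s["ee_pos"][2] if z is None else z])-s["ee_pos"]
    print("t",s["time_s"],"pos",s["ee_pos"].round(4),"need tool",(s["tcp_rot"].T@d).round(4))
E
python3 - <<'E'
from h import *
f=pickle.load(open("w2.pkl","rb"));t=np.array([.6185,.0673]);x=np.array([.759,.651]);y=np.array([.651,-.759])
for p,z in(((320,204),0.002),((320,206),0.002)):
    q=plane(f,[p],z)[0,:2]-t;print(q@x,q@y)
go(.6281,-.1887)
E
python3 -m creep '{"offset":[[0,0,-0.01],[0,0,-0.03],[0,0,-0.04],[0,0,-0.02],[0,0,0]],"twist":[0,0,0,0,0]}'
```

```text
0.021061888724817974 0.002044900037548273
0.019637904001452933 0.002044939511352225
t 3.95 pos [0.6185 0.0673 0.107 ] need tool [-0.1593  0.2006  0.    ]
time_s: 4.45
ee_pos: [0.619, 0.0673, 0.2095]
tcp_rot: [[0.759, 0.651, 0.006], [0.651, -0.759, -0.0], [0.004, 0.004, -1.0]]
contact_force: [-0.9, -0.2, -1.8]
gripper_width: 0.495
gripper_force: 51.3
```

```bash
python3 -m creep '{"offset":[[-0.012,0.015,0],[-0.025,0.032,0],[-0.03,0.038,0],[-0.03,0.038,0],[-0.03,0.038,0]],"twist":[0,0,0,0,0]}'
python3 -m creep '{"offset":[[-0.02,0.025,0],[-0.012,0.014,0],[0,0,0],[0,0,0]],"twist":[0,0,0,0]}'
python3 -c "
from h import *;go(.6281,-.1887,.1145)"
```

```text
time_s: 4.95
ee_pos: [0.6258, -0.1392, 0.2044]
tcp_rot: [[0.759, 0.651, -0.002], [0.651, -0.759, 0.001], [-0.001, -0.002, -1.0]]
contact_force: [0.8, 0.2, -1.9]
gripper_width: 0.503
gripper_force: 51.3
time_s: 5.35
ee_pos: [0.6275, -0.1869, 0.2051]
tcp_rot: [[0.759, 0.651, -0.001], [0.651, -0.759, 0.001], [-0.0, -0.002, -1.0]]
contact_force: [0.6, 0.8, -1.4]
gripper_width: 0.499
gripper_force: 51.3
t 5.35 pos [ 0.6275 -0.1869  0.2051] need tool [-0.0006  0.0019  0.0906]
```

```bash
python3 -m creep '{"offset":[[-0.001,0.002,0.02],[0,0,0.03],[0,0,0.02],[0,0,0.01],[0,0,0]],"twist":[0,0,0,0,0]}'
python3 -m creep '{"offset":[[0,0,0.004],[0,0,0.004],[0,0,0.002],[0,0,0]],"twist":[0,0,0,0]}'
python3 -c "
from h import *;go(.6281,-.1887,.1145)"
```

```text
time_s: 5.85
ee_pos: [0.6279, -0.1887, 0.1248]
tcp_rot: [[0.758, 0.652, -0.002], [0.652, -0.758, 0.001], [-0.001, -0.002, -1.0]]
contact_force: [0.0, -0.9, -1.1]
gripper_width: 0.497
gripper_force: 51.3
time_s: 6.25
ee_pos: [0.6281, -0.1902, 0.116]
tcp_rot: [[0.759, 0.651, 0.0], [0.651, -0.759, -0.0], [0.0, 0.0, -1.0]]
contact_force: [0.2, 0.8, -1.9]
gripper_width: 0.503
gripper_force: 51.3
t 6.25 pos [ 0.6281 -0.1902  0.116 ] need tool [ 0.0009 -0.0011  0.0015]
```

```bash
python3 -m creep '{"offset":[[0,0,0.001],[0,0,0.001],[0,0,0],[0,0,0]],"twist":[0,0,0,0]}'
python3 -m creep '{"offset":[[0,0,0.0005],[0,0,0.0005],[0,0,0],[0,0,0]],"twist":[0,0,0,0]}'
```

```text
time_s: 6.65
ee_pos: [0.6281, -0.1902, 0.1139]
tcp_rot: [[0.759, 0.651, 0.0], [0.651, -0.759, 0.0], [0.0, 0.0, -1.0]]
contact_force: [0.0, -1.0, -1.0]
gripper_width: 0.5
gripper_force: 51.3
time_s: 7.05
ee_pos: [0.6281, -0.1902, 0.1131]
tcp_rot: [[0.759, 0.651, 0.0], [0.651, -0.759, -0.0], [0.0, 0.0, -1.0]]
contact_force: [-0.5, -0.3, 0.4]
gripper_width: 0.503
gripper_force: 51.6
```

```bash
python3 -m creep '{"offset":[[0,0,0.001],[0,0,0],[0,0,0]],"twist":[0,0,0]}'
python3 -m creep '{"offset":[[0,0,0],[0,0,0],[0,0,0],[0,0,0],[0,0,0]],"twist":[0,0,0,0,0]}' 0.6
python3 -m creep '{"offset":[[0,0,-0.01],[0,0,-0.03],[0,0,-0.05],[0,0,-0.05],[0,0,-0.04]],"twist":[0,0,0,0,0]}' 1
python3 - <<'E'
from h import *
from rig import grab_frame
for n in("wrist","side","top"):
    f=grab_frame(n);pickle.dump(f,open(n+"3.pkl","wb"));cv2.imwrite(f"pics/{n}3.png",f["pixels"])
go(.4701,.3727)
E
```

```text
time_s: 7.35
ee_pos: [0.6282, -0.1902, 0.113]
tcp_rot: [[0.759, 0.651, 0.0], [0.651, -0.759, -0.0], [0.0, 0.001, -1.0]]
contact_force: [-3.8, 0.4, 7.4]
gripper_width: 0.497
gripper_force: 52.3
time_s: 7.85
ee_pos: [0.6281, -0.1902, 0.1118]
tcp_rot: [[0.759, 0.651, -0.0], [0.651, -0.759, 0.0], [-0.0, -0.0, -1.0]]
contact_force: [-0.8, 0.5, 0.4]
gripper_width: 0.802
gripper_force: 0.0
time_s: 8.35
ee_pos: [0.628, -0.1901, 0.2962]
tcp_rot: [[0.759, 0.651, 0.003], [0.651, -0.759, -0.002], [0.001, 0.003, -1.0]]
contact_force: [-0.4, -0.2, 0.0]
gripper_width: 1.0
gripper_force: 0.0
t 8.5 pos [ 0.6285 -0.1903  0.2956] need tool [ 0.2463 -0.5305 -0.0025]
```

View pics/wrist3.png

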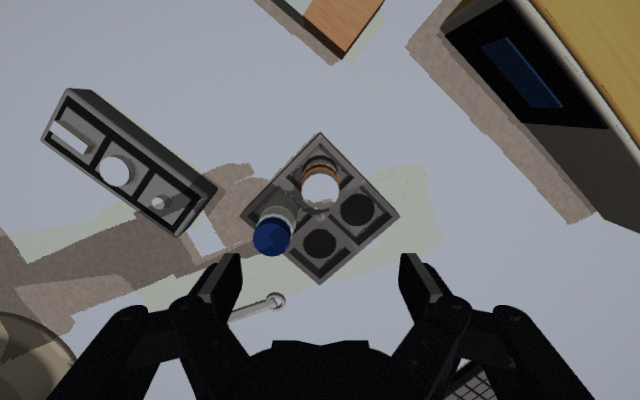

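The short bottle stands upright in its cell, with its cap at (320,187). The empty pads show at (357,210) and (319,244), and the occupant is untouched.

```bash
python3 -m creep '{"offset":[[0.01,-0.022,0],[0.019,-0.041,0],[0.02,-0.043,0],[0.02,-0.043,0],[0.02,-0.043,0]],"twist":[0,0,0,0,0]}'
python3 -m creep '{"offset":[[0.02,-0.043,0],[0.02,-0.043,0],[0.02,-0.043,0],[0.02,-0.043,0],[0.02,-0.043,0]],"twist":[0,0,0,0,0]}'
python3 -m creep '{"offset":[[0.019,-0.041,0],[0.01,-0.022,0],[0,0,0],[0,0,0]],"twist":[0,0,0,0]}'
python3 - <<'E'
from h import *
from rig import grab_frame
f=grab_frame("wrist");pickle.dump(f,open("w4.pkl","wb"));cv2.imwrite("pics/w4.png",f["pixels"])
go(.4701,.3727)
for c,q,m in blobs(amber(f),(0,0,640,250),30): print(c.round(),q)
W=pickle.load(open("wrist3.pkl","rb"));T=pickle.load(open("top0.pkl","rb"))
for c,q,_ in blobs(W["pixels"].max(2)<26,(295,185,385,270),200,1500): print("padW",c,q,plane(W,[c],.007).round(4))
k=[(c,q) for c,q,_ in blobs(W["pixels"].max(2)<26,(295,185,385,270),500,1500)]
for c,q in k:
    for t in((418.7,173.2),(416.9,199.2)): print("tri",tri(T,[t],W,[c]))
E
```

```text
time_s: 9.0
ee_pos: [0.5695, 0.0152, 0.2908]
tcp_rot: [[0.759, 0.651, -0.002], [0.651, -0.759, 0.0], [-0.001, -0.002, -1.0]]
contact_force: [1.4, 0.3, 0.8]
gripper_width: 1.0
gripper_force: 0.0
time_s: 9.5
ee_pos: [0.5055, 0.2435, 0.291]
tcp_rot: [[0.759, 0.651, -0.002], [0.651, -0.759, -0.0], [-0.002, -0.001, -1.0]]
contact_force: [0.7, 0.2, -0.6]
gripper_width: 1.0
gripper_force: 0.0
time_s: 9.9
ee_pos: [0.4874, 0.3083, 0.2911]
tcp_rot: [[0.759, 0.651, -0.001], [0.651, -0.759, -0.001], [-0.002, -0.0, -1.0]]
contact_force: [0.8, -0.3, 0.4]
gripper_width: 0.999
gripper_force: 0.0
t 9.95 pos [0.4878 0.3078 0.2912] need tool [ 0.0288 -0.0608 -0.    ]
[626.  51.] [615   5  25  90 729]
[440. 136.] [432 119  33  44 284]
[277. 151.] [252 141  36  35 248]
[636. 168.] [629 157  11  25 155]
padW [357.609538   208.30253353] [341 195  33  30 671] [[ 0.6271 -0.2637  0.007 ]]
padW [319.2556391  243.58646617] [304 230  31  28 665] [[ 0.5513 -0.2587  0.007 ]]
tri (array([ 0.6251867 , -0.26556581, -0.00220712]), np.float64(0.00275462434652583))
tri (array([ 0.58808713, -0.31423514, -0.18536565]), np.float64(0.03377862816898354))
tri (array([ 0.59514266, -0.22946628,  0.11848315]), np.float64(0.015843091329139386))
tri (array([ 0.54978907, -0.25841797,  0.00351775]), np.float64(0.002721298541444292))
```

View pics/w4.png

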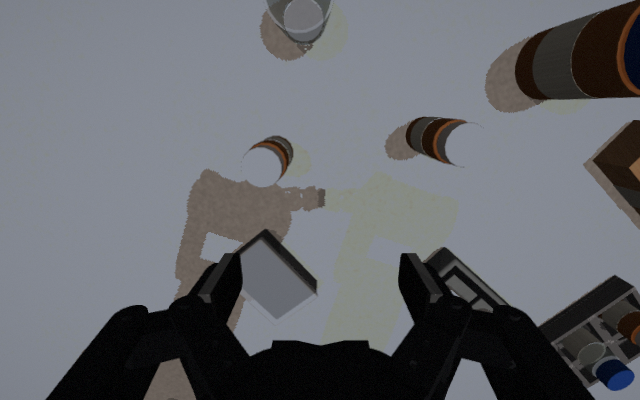

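The wrist view shows the medium bottle's cap at about (265,165) with amber on its upper right. The tall bottle is at (440,136), the tip box is below at (275,275), and the beaker is at (303,20).

```bash
python3 - <<'E'
from h import *
W=pickle.load(open("w4.pkl","rb"));T=pickle.load(open("top0.pkl","rb"));S=pickle.load(open("side0.pkl","rb"))
def big(F,b,n=8): return np.any([m for c,q,m in blobs(amber(F),b,n)],axis=0)
sA=big(S,(262,260,294,306));tA=big(T,(170,200,200,236));wA=big(W,(240,130,295,190))
sB=big(S,(253,215,275,262));tB=big(T,(220,156,248,188));wB=big(W,(400,115,480,172))
for s,t,w in((sA,tA,wA),(sB,tB,wB)):
    a,b,c=axis(T,t),axis(S,s),axis(W,w)
    print(cross(T["origin"],a,S["origin"],b),cross(W["origin"],c,S["origin"],b),cross(W["origin"],c,T["origin"],a))
E
python3 -m creep '{"offset":[[0.014,-0.03,0],[0.012,-0.026,0],[0.003,-0.005,0],[0,0,0]],"twist":[0,0,0,0]}'
python3 -c "
from h import *;go(.4701,.3727)"
```

```text
[0.47013995 0.37272461] [0.47380221 0.36819968] [0.46870416 0.36873071]
[0.61112373 0.24451748] [0.61169012 0.24385521] [0.61127289 0.24464609]
time_s: 10.35
ee_pos: [0.4703, 0.3732, 0.2915]
tcp_rot: [[0.759, 0.651, -0.0], [0.651, -0.759, -0.001], [-0.001, 0.0, -1.0]]
contact_force: [0.0, -0.5, 0.3]
gripper_width: 1.0
gripper_force: 0.0
t 10.35 pos [0.4703 0.3732 0.2915] need tool [-0.0005  0.0002  0.    ]
```

```bash
python3 -m creep '{"offset":[[-0.001,0.003,0.03],[0,0,0.04],[0,0,0.04],[0,0,0.035],[0,0,0.018]],"twist":[0,0,0,0,0]}'
python3 -m creep '{"offset":[[0,0,0.01],[0,0,0],[0,0,0]],"twist":[0,0,0]}'
python3 -m creep '{"offset":[[0,0,0],[0,0,0],[0,0,0],[0,0,0],[0,0,0]],"twist":[0,0,0,0,0]}' -1 50
python3 -m creep '{"offset":[[0,0,0],[0,0,0]],"twist":[0,0]}'
python3 - <<'E'
from h import *
from rig import r,grab_frame
f=grab_frame("wrist");pickle.dump(f,open("w5.pkl","wb"))
m=amber(f);print([(c.round(),q) for c,q,_ in blobs(m,(270,100,370,300),15)])
print(r.read_state()["ee_pos"])
E
```

```text
time_s: 10.85
ee_pos: [0.4711, 0.3684, 0.1258]
tcp_rot: [[0.76, 0.649, -0.004], [0.649, -0.76, -0.002], [-0.004, -0.001, -1.0]]
contact_force: [0.5, -0.3, -0.3]
gripper_width: 1.005
gripper_force: 0.0
time_s: 11.15
ee_pos: [0.472, 0.3704, 0.12]
tcp_rot: [[0.76, 0.65, 0.002], [0.65, -0.76, 0.001], [0.002, 0.0, -1.0]]
contact_force: [0.5, -0.5, -0.2]
gripper_width: 1.002
gripper_force: 0.0
time_s: 11.65
ee_pos: [0.4715, 0.3709, 0.1197]
tcp_rot: [[0.759, 0.651, 0.001], [0.651, -0.759, 0.0], [0.001, 0.0, -1.0]]
contact_force: [-0.6, -0.9, 5.8]
gripper_width: 0.498
gripper_force: 50.6
time_s: 11.85
ee_pos: [0.4715, 0.3709, 0.1197]
tcp_rot: [[0.759, 0.651, 0.001], [0.651, -0.759, 0.0], [0.001, 0.0, -1.0]]
contact_force: [-0.1, -1.1, 5.6]
gripper_width: 0.5
gripper_force: 50.6
[(array([326., 205.]), array([303, 200,  45,  17, 183], dtype=int32)), (array([323., 250.]), array([ 276,  226,   89,   65, 2147], dtype=int32))]
[0.47151362 0.37090516 0.11974432]
```

```bash
python3 - <<'E'
from h import *
f=pickle.load(open("w5.pkl","rb"));t=np.array([.4715,.3709])
q=plane(f,[(326,200)],.002)[0,:2]-t;print("rim",q@[.759,.651],q@[.651,-.759])
E
python3 -m creep '{"offset":[[0,0,-0.01],[0,0,-0.03],[0,0,-0.04],[0,0,-0.03],[0,0,-0.01]],"twist":[0,0,0,0,0]}'
python3 -m creep '{"offset":[[0,0,0]],"twist":[0]}'
python3 -c "
from h import *;go(.624,-.263)"
```

```text
rim 0.019750682853944355 0.0062711294320464475
time_s: 12.4
ee_pos: [0.4717, 0.3712, 0.2424]
tcp_rot: [[0.759, 0.651, 0.005], [0.651, -0.759, 0.002], [0.005, 0.001, -1.0]]
contact_force: [0.4, 0.0, -0.9]
gripper_width: 0.502
gripper_force: 51.3
time_s: 12.5
ee_pos: [0.4713, 0.3709, 0.2397]
tcp_rot: [[0.759, 0.651, 0.002], [0.651, -0.759, 0.001], [0.002, 0.0, -1.0]]
contact_force: [-1.0, 0.9, -2.8]
gripper_width: 0.501
gripper_force: 51.3
t 12.5 pos [0.4713 0.3709 0.2397] need tool [-2.967e-01  5.806e-01 -3.000e-04]
```

```bash
python3 -m creep '{"offset":[[-0.01,0.02,0],[-0.02,0.039,0],[-0.02,0.039,0],[-0.02,0.039,0],[-0.02,0.039,0]],"twist":[0,0,0,0,0]}'
python3 -m creep '{"offset":[[-0.02,0.039,0],[-0.02,0.039,0],[-0.02,0.039,0],[-0.02,0.039,0],[-0.02,0.039,0]],"twist":[0,0,0,0,0]}'
python3 -m creep '{"offset":[[-0.02,0.039,0],[-0.02,0.039,0],[-0.02,0.039,0],[-0.02,0.039,0],[-0.01,0.02,0]],"twist":[0,0,0,0,0]}'
python3 -m creep '{"offset":[[0,0,0],[0,0,0]],"twist":[0,0]}'
python3 -c "
from h import *;go(.624,-.263)"
```

```text
time_s: 13.0
ee_pos: [0.5169, 0.1769, 0.2367]
tcp_rot: [[0.759, 0.651, -0.004], [0.651, -0.759, -0.0], [-0.003, -0.002, -1.0]]
contact_force: [1.9, 0.5, -1.3]
gripper_width: 0.504
gripper_force: 51.3
time_s: 13.5
ee_pos: [0.568, -0.0362, 0.2366]
tcp_rot: [[0.759, 0.651, -0.004], [0.651, -0.759, 0.001], [-0.002, -0.003, -1.0]]
contact_force: [1.0, 0.5, -1.8]
gripper_width: 0.503
gripper_force: 51.3
time_s: 14.0
ee_pos: [0.6142, -0.2299, 0.2358]
tcp_rot: [[0.761, 0.649, -0.003], [0.649, -0.761, 0.001], [-0.002, -0.003, -1.0]]
contact_force: [1.1, 0.7, -1.3]
gripper_width: 0.503
gripper_force: 51.3
time_s: 14.2
ee_pos: [0.6142, -0.2263, 0.2366]
tcp_rot: [[0.759, 0.651, -0.003], [0.651, -0.759, 0.002], [-0.001, -0.004, -1.0]]
contact_force: [-0.2, 0.0, -2.2]
gripper_width: 0.5
gripper_force: 51.3
t 14.2 pos [ 0.6142 -0.2263  0.2366] need tool [-0.0164  0.0342 -0.0001]
```

```bash
python3 -m creep '{"offset":[[-0.008,0.017,0],[-0.008,0.017,0],[0,0,0],[0,0,0.02],[0,0,0.03]],"twist":[0,0,0,0,0]}'
python3 -m creep '{"offset":[[0,0,0.02],[0,0,0.01],[0,0,0],[0,0,0]],"twist":[0,0,0,0]}'
python3 -c "
from h import *;go(.624,-.263,.128)"
```

```text
time_s: 14.7
ee_pos: [0.6251, -0.2614, 0.1895]
tcp_rot: [[0.758, 0.652, 0.002], [0.652, -0.758, -0.001], [0.001, 0.002, -1.0]]
contact_force: [0.5, -0.8, -1.3]
gripper_width: 0.498
gripper_force: 51.5
time_s: 15.1
ee_pos: [0.625, -0.2625, 0.16]
tcp_rot: [[0.759, 0.651, 0.001], [0.651, -0.759, -0.001], [0.001, 0.001, -1.0]]
contact_force: [-0.2, 0.3, -1.7]
gripper_width: 0.496
gripper_force: 51.5
t 15.1 pos [ 0.625  -0.2625  0.16  ] need tool [-0.0011 -0.0003  0.032 ]
```

```bash
python3 -m creep '{"offset":[[-0.001,0,0.012],[0,0,0.012],[0,0,0.006],[0,0,0.002],[0,0,0]],"twist":[0,0,0,0,0]}'
python3 -m creep '{"offset":[[0,0,0.001],[0,0,0.001],[0,0,0],[0,0,0]],"twist":[0,0,0,0]}'
```

```text
time_s: 15.6
ee_pos: [0.6239, -0.2636, 0.1266]
tcp_rot: [[0.759, 0.651, -0.0], [0.651, -0.759, 0.0], [-0.0, -0.0, -1.0]]
contact_force: [0.1, -0.3, -1.1]
gripper_width: 0.502
gripper_force: 51.4
time_s: 16.0
ee_pos: [0.6241, -0.2637, 0.1258]
tcp_rot: [[0.759, 0.651, 0.001], [0.651, -0.759, -0.001], [0.0, 0.001, -1.0]]
contact_force: [-0.9, 0.3, 5.4]
gripper_width: 0.5
gripper_force: 51.9
```

```bash
python3 -m creep '{"offset":[[0,0,0],[0,0,0],[0,0,0],[0,0,0],[0,0,0]],"twist":[0,0,0,0,0]}' 0.6
python3 -m creep '{"offset":[[0,0,-0.01],[0,0,-0.03],[0,0,-0.05],[0,0,-0.05],[0,0,-0.03]],"twist":[0,0,0,0,0]}' 1
python3 -m creep '{"offset":[[0,0,0]],"twist":[0]}'
python3 - <<'E'
from h import *
from rig import grab_frame
f=grab_frame("wrist");pickle.dump(f,open("w6.pkl","wb"))
for c,q,_ in blobs(f["pixels"].max(2)<26,(200,150,420,270),150,1500): print("padW",c,q,plane(f,[c],.007).round(4))
for c,q,_ in blobs(amber(f),(200,100,420,270),15): print("amber",c.round(),q)
go(.6115,.2443)
E
```

```text
time_s: 16.5
ee_pos: [0.6239, -0.2636, 0.1248]
tcp_rot: [[0.759, 0.651, -0.0], [0.651, -0.759, 0.0], [-0.0, -0.0, -1.0]]
contact_force: [-0.8, -0.0, 0.1]
gripper_width: 0.8
gripper_force: 0.0
time_s: 17.0
ee_pos: [0.624, -0.2636, 0.3005]
tcp_rot: [[0.759, 0.651, 0.005], [0.651, -0.759, -0.003], [0.002, 0.006, -1.0]]
contact_force: [-0.3, 0.5, -0.5]
gripper_width: 0.998
gripper_force: 0.0
time_s: 17.1
ee_pos: [0.6245, -0.2639, 0.3014]
tcp_rot: [[0.759, 0.651, 0.009], [0.651, -0.759, -0.005], [0.003, 0.01, -1.0]]
contact_force: [0.5, 0.4, 0.1]
gripper_width: 1.005
gripper_force: 0.0
padW [279.55348259 209.63059701] [264 194  33  32 804] [[ 0.5515 -0.2583  0.007 ]]
padW [272.63324538 227.92084433] [246 212  63  33 379] [[ 0.523  -0.2679  0.007 ]]
padW [233.94886364 262.86931818] [225 253  16  17 176] [[ 0.4395 -0.2585  0.007 ]]
padW [405.95238095 262.96428571] [400 254  16  16 168] [[ 0.6076 -0.4573  0.007 ]]
amber [281. 131.] [258 119  32  36 162]
amber [318. 174.] [299 167  40  24 251]
t 17.15 pos [ 0.6241 -0.2637  0.2979] need tool [ 0.3211 -0.3938 -0.0014]
```

```bash
python3 -m creep '{"offset":[[0.014,-0.017,0],[0.027,-0.033,0],[0.027,-0.033,0],[0.027,-0.033,0],[0.027,-0.033,0]],"twist":[0,0,0,0,0]}'
python3 -m creep '{"offset":[[0.027,-0.033,0],[0.027,-0.033,0],[0.027,-0.033,0],[0.027,-0.033,0],[0.027,-0.033,0]],"twist":[0,0,0,0,0]}'
python3 -m creep '{"offset":[[0.027,-0.033,0],[0.027,-0.033,0],[0.014,-0.017,0],[0,0,0],[0,0,0]],"twist":[0,0,0,0,0]}'
python3 -c "
from h import *;go(.6115,.2443,.133)"
```

```text
time_s: 17.65
ee_pos: [0.6189, -0.0694, 0.2938]
tcp_rot: [[0.759, 0.651, -0.002], [0.651, -0.759, 0.001], [-0.001, -0.002, -1.0]]
contact_force: [0.9, 1.2, 0.1]
gripper_width: 1.004
gripper_force: 0.0
time_s: 18.15
ee_pos: [0.614, 0.1438, 0.2938]
tcp_rot: [[0.759, 0.651, -0.002], [0.651, -0.759, -0.0], [-0.002, -0.001, -1.0]]
contact_force: [0.9, -0.1, -0.5]
gripper_width: 1.007
gripper_force: 0.0
time_s: 18.65
ee_pos: [0.612, 0.249, 0.2939]
tcp_rot: [[0.759, 0.651, -0.002], [0.651, -0.759, -0.001], [-0.002, -0.001, -1.0]]
contact_force: [0.8, -0.4, -0.6]
gripper_width: 1.002
gripper_force: 0.0
t 18.65 pos [0.612  0.249  0.2939] need tool [-0.0032  0.0034  0.1609]
```

```bash
python3 -m creep '{"offset":[[-0.003,0.0035,0.03],[0,0,0.04],[0,0,0.04],[0,0,0.03],[0,0,0.014]],"twist":[0,0,0,0,0]}'
python3 -m creep '{"offset":[[0,0,0.007],[0,0,0],[0,0,0]],"twist":[0,0,0]}'
python3 -m creep '{"offset":[[0,0,0],[0,0,0],[0,0,0],[0,0,0],[0,0,0]],"twist":[0,0,0,0,0]}' -1 50
python3 -m creep '{"offset":[[0,0,0],[0,0,0]],"twist":[0,0]}'
python3 -m creep '{"offset":[[0,0,-0.01],[0,0,-0.03],[0,0,-0.04],[0,0,-0.03],[0,0,-0.01]],"twist":[0,0,0,0,0]}'
python3 -m creep '{"offset":[[0,0,0]],"twist":[0]}'
python3 -c "
from h import *;go(.550,-.2575)"
```

```text
time_s: 19.15
ee_pos: [0.6114, 0.2429, 0.1377]
tcp_rot: [[0.76, 0.65, -0.005], [0.65, -0.76, -0.001], [-0.005, -0.002, -1.0]]
contact_force: [-0.0, 0.3, -0.3]
gripper_width: 1.002
gripper_force: 0.0
time_s: 19.45
ee_pos: [0.6129, 0.2446, 0.1356]
tcp_rot: [[0.759, 0.651, 0.003], [0.651, -0.759, 0.001], [0.002, 0.001, -1.0]]
contact_force: [-1.0, -0.8, 0.4]
gripper_width: 0.998
gripper_force: 0.0
time_s: 19.95
ee_pos: [0.6125, 0.2448, 0.1347]
tcp_rot: [[0.759, 0.651, 0.001], [0.651, -0.759, 0.0], [0.001, 0.001, -1.0]]
contact_force: [-0.2, -1.0, 6.3]
gripper_width: 0.499
gripper_force: 50.7
time_s: 20.15
ee_pos: [0.6125, 0.2447, 0.1347]
tcp_rot: [[0.759, 0.651, 0.001], [0.651, -0.759, 0.0], [0.001, 0.001, -1.0]]
contact_force: [0.4, -0.5, 5.9]
gripper_width: 0.497
gripper_force: 50.7
time_s: 20.65
ee_pos: [0.6127, 0.245, 0.2576]
tcp_rot: [[0.759, 0.651, 0.005], [0.651, -0.759, 0.001], [0.005, 0.002, -1.0]]
contact_force: [0.5, 0.3, -1.2]
gripper_width: 0.501
gripper_force: 51.3
time_s: 20.75
ee_pos: [0.6123, 0.2448, 0.2546]
tcp_rot: [[0.759, 0.651, 0.001], [0.651, -0.759, 0.0], [0.001, 0.001, -1.0]]
contact_force: [0.4, -0.3, -2.2]
gripper_width: 0.502
gripper_force: 51.3
t 20.75 pos [0.6123 0.2448 0.2546] need tool [-3.742e-01  3.408e-01 -3.000e-04]
```

```bash
python3 -m creep '{"offset":[[-0.015,0.013,-0.02],[-0.029,0.0265,-0.02],[-0.029,0.0265,0],[-0.029,0.0265,0],[-0.029,0.0265,0]],"twist":[0,0,0,0,0]}'
python3 -m creep '{"offset":[[-0.029,0.0265,0],[-0.029,0.0265,0],[-0.029,0.0265,0],[-0.029,0.0265,0],[-0.029,0.0265,0]],"twist":[0,0,0,0,0]}'
python3 -m creep '{"offset":[[-0.029,0.0265,0],[-0.029,0.0265,0],[-0.029,0.0265,0],[-0.015,0.013,0],[0,0,0]],"twist":[0,0,0,0,0]}'
python3 -m creep '{"offset":[[0,0,0]],"twist":[0]}'
python3 -c "
from h import *;go(.550,-.2575)"
```

```text
time_s: 21.25
ee_pos: [0.5893, 0.0677, 0.2915]
tcp_rot: [[0.759, 0.651, -0.004], [0.651, -0.759, 0.0], [-0.003, -0.003, -1.0]]
contact_force: [0.8, -0.3, -2.1]
gripper_width: 0.503
gripper_force: 51.3
time_s: 21.75
ee_pos: [0.5655, -0.1272, 0.2915]
tcp_rot: [[0.759, 0.651, -0.004], [0.651, -0.759, 0.002], [-0.002, -0.004, -1.0]]
contact_force: [0.9, -0.5, -0.9]
gripper_width: 0.501
gripper_force: 51.3
time_s: 22.25
ee_pos: [0.5483, -0.2644, 0.2916]
tcp_rot: [[0.761, 0.649, -0.003], [0.649, -0.761, 0.002], [-0.001, -0.003, -1.0]]
contact_force: [-0.5, 1.1, -2.0]
gripper_width: 0.501
gripper_force: 51.4
time_s: 22.35
ee_pos: [0.5491, -0.2617, 0.2926]
tcp_rot: [[0.759, 0.651, -0.002], [0.651, -0.759, 0.002], [-0.0, -0.003, -1.0]]
contact_force: [0.7, 0.4, -1.6]
gripper_width: 0.5
gripper_force: 51.4
t 22.35 pos [ 0.5491 -0.2617  0.2926] need tool [ 0.0034 -0.0026  0.    ]
```

Fix the lateral offset, then lower to TCP about 0.175.

```bash
python3 -m creep '{"offset":[[0.003,-0.003,0.02],[0,0,0.035],[0,0,0.035],[0,0,0.025],[0,0,0]],"twist":[0,0,0,0,0]}'
python3 -m creep '{"offset":[[0,0,0],[0,0,0]],"twist":[0,0]}'
python3 -c "
from h import *;go(.550,-.2575,.1415)"
```

```text
time_s: 22.85
ee_pos: [0.5487, -0.2558, 0.1753]
tcp_rot: [[0.758, 0.652, -0.006], [0.652, -0.758, 0.005], [-0.001, -0.007, -1.0]]
contact_force: [0.5, -0.4, -1.5]
gripper_width: 0.502
gripper_force: 51.3
time_s: 23.05
ee_pos: [0.5502, -0.258, 0.1808]
tcp_rot: [[0.759, 0.651, 0.002], [0.651, -0.759, -0.002], [0.001, 0.003, -1.0]]
contact_force: [0.3, -0.2, -1.4]
gripper_width: 0.5
gripper_force: 51.3
t 23.05 pos [ 0.5502 -0.258   0.1808] need tool [ 0.0001 -0.0006  0.0393]
```

```bash
python3 -m creep '{"offset":[[0,0,0.012],[0,0,0.014],[0,0,0.009],[0,0,0.003],[0,0,0]],"twist":[0,0,0,0,0]}'
python3 -m creep '{"offset":[[0,0,0.001],[0,0,0],[0,0,0]],"twist":[0,0,0]}'
```

```text
time_s: 23.55
ee_pos: [0.5493, -0.2581, 0.1407]
tcp_rot: [[0.759, 0.651, -0.001], [0.651, -0.759, 0.001], [-0.0, -0.001, -1.0]]
contact_force: [-1.7, 1.7, 2.7]
gripper_width: 0.497
gripper_force: 51.5
time_s: 23.85
ee_pos: [0.5494, -0.2581, 0.1406]
tcp_rot: [[0.759, 0.651, -0.0], [0.651, -0.759, 0.0], [-0.0, -0.001, -1.0]]
contact_force: [-3.9, 2.1, 8.5]
gripper_width: 0.497
gripper_force: 52.3
```

```bash
python3 -m creep '{"offset":[[0,0,0],[0,0,0],[0,0,0],[0,0,0],[0,0,0]],"twist":[0,0,0,0,0]}' 0.6
python3 -m creep '{"offset":[[0,0,-0.01],[0,0,-0.03],[0,0,-0.05],[0,0,-0.05],[0,0,-0.03]],"twist":[0,0,0,0,0]}'
python3 -m creep '{"offset":[[0,0,0],[0,0,0],[0,0,0],[0,0,0],[0,0,0]],"twist":[0,0,0,0,0]}' -1
python3 - <<'E'
from h import *
from rig import grab_frame,r
print(r.tcp_to_tips)
f=grab_frame("wrist");pickle.dump(f,open("w7.pkl","wb"));g=grab_frame("side")
a=cv2.resize(f["pixels"],(400,250));b=cv2.resize(g["pixels"][150:275,240:440],(400,250));cv2.imwrite("pics/c7.png",np.hstack([a,b]))
go(.484,-.058)
E
```

```text
time_s: 24.35
ee_pos: [0.5495, -0.2583, 0.1398]
tcp_rot: [[0.759, 0.651, 0.0], [0.651, -0.759, -0.0], [0.0, 0.0, -1.0]]
contact_force: [-0.1, 0.1, 0.6]
gripper_width: 0.799
gripper_force: 0.0
time_s: 24.85
ee_pos: [0.5496, -0.2583, 0.3151]
tcp_rot: [[0.759, 0.651, 0.005], [0.651, -0.759, -0.004], [0.001, 0.006, -1.0]]
contact_force: [0.9, -1.2, -1.1]
gripper_width: 0.801
gripper_force: 0.0
time_s: 25.35
ee_pos: [0.5494, -0.2582, 0.309]
tcp_rot: [[0.759, 0.651, -0.001], [0.651, -0.759, 0.001], [-0.0, -0.002, -1.0]]
contact_force: [0.5, 0.2, -0.6]
gripper_width: -0.002
gripper_force: 0.0
0.0726
t 25.45 pos [ 0.5495 -0.2582  0.3094] need tool [ 0.0806 -0.1946  0.0002]
```

View pics/c7.png

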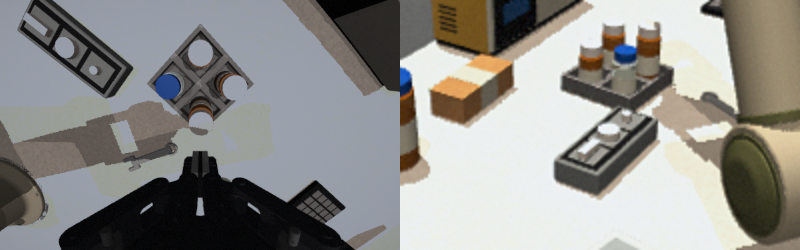

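All three amber bottles stand upright in their cells around the undisturbed occupant in both views, and the gripper is shut. Now I'll move over the small key.

```bash
python3 -m creep '{"offset":[[0.01,-0.024,0],[0.017,-0.041,0],[0.017,-0.041,0],[0.017,-0.041,0],[0.013,-0.031,0]],"twist":[0,0,0,0,0]}'
python3 -m creep '{"offset":[[0.007,-0.017,0],[0,0,0.03],[0,0,0.04],[0,0,0.04],[0,0,0.02]],"twist":[0,0,0,0,0]}'
python3 -m creep '{"offset":[[0,0,0],[0,0,0]],"twist":[0,0]}'
python3 -c "
from h import *;go(.484,-.058,.1296)"
```

```text
time_s: 25.95
ee_pos: [0.4888, -0.0729, 0.3099]
tcp_rot: [[0.759, 0.651, -0.0], [0.651, -0.759, 0.0], [0.0, -0.0, -1.0]]
contact_force: [0.3, 0.4, 0.8]
gripper_width: 0.002
gripper_force: 0.0
time_s: 26.45
ee_pos: [0.4832, -0.0575, 0.1769]
tcp_rot: [[0.759, 0.651, -0.004], [0.651, -0.759, 0.001], [-0.002, -0.003, -1.0]]
contact_force: [0.8, 0.6, 0.7]
gripper_width: -0.002
gripper_force: 0.0
time_s: 26.65
ee_pos: [0.4846, -0.0579, 0.1806]
tcp_rot: [[0.759, 0.651, 0.001], [0.651, -0.759, -0.0], [0.0, 0.001, -1.0]]
contact_force: [0.2, -0.6, 0.9]
gripper_width: -0.001
gripper_force: 0.0
t 26.65 pos [ 0.4846 -0.0579  0.1806] need tool [-0.0005 -0.0004  0.051 ]
```

```bash
python3 -m creep '{"offset":[[0,0,0.02],[0,0,0.02],[0,0,0.008],[0,0,0],[0,0,0]],"twist":[0,0,0,0,0]}'
python3 -m creep '{"offset":[[0,0,0.003],[0,0,0.001],[0,0,0.001],[0,0,0],[0,0,0]],"twist":[0,0,0,0,0]}'
```

```text
time_s: 27.15
ee_pos: [0.4847, -0.0577, 0.1331]
tcp_rot: [[0.759, 0.651, 0.002], [0.651, -0.759, -0.001], [0.001, 0.002, -1.0]]
contact_force: [0.4, 0.6, -0.4]
gripper_width: -0.003
gripper_force: 0.0
time_s: 27.65
ee_pos: [0.4844, -0.0576, 0.1273]
tcp_rot: [[0.759, 0.651, 0.001], [0.651, -0.759, -0.0], [0.001, 0.001, -1.0]]
contact_force: [2.2, -0.2, 3.1]
gripper_width: 0.001
gripper_force: 1.3
```

```bash
python3 -m creep '{"offset":[[0,0,0.001],[0,0,0.001],[0,0,0.001],[0,0,0],[0,0,0]],"twist":[0,0,0,0,0]}'
python3 -m creep '{"offset":[[0,0,0.001],[0,0,0],[0,0,0]],"twist":[0,0,0]}'
```

```text
time_s: 28.15
ee_pos: [0.4844, -0.0576, 0.1245]
tcp_rot: [[0.759, 0.651, 0.001], [0.651, -0.759, -0.001], [0.001, 0.001, -1.0]]
contact_force: [1.4, -1.1, 9.3]
gripper_width: 0.0
gripper_force: 4.7
time_s: 28.45
ee_pos: [0.4845, -0.0576, 0.1242]
tcp_rot: [[0.759, 0.651, 0.002], [0.651, -0.759, -0.001], [0.001, 0.002, -1.0]]
contact_force: [-1.6, 0.7, 18.6]
gripper_width: -0.003
gripper_force: 9.3
```

The small key is bottomed: the force climbed well past the 5 N spring. Lift and go over to the bar key.

```bash
python3 -m creep '{"offset":[[0,0,-0.01],[0,0,-0.03],[0,0,-0.03],[0,0,0],[0.02,-0.023,0]],"twist":[0,0,0,0,0]}'
python3 -m creep '{"offset":[[0.03,-0.035,0],[0.02,-0.023,0],[0.008,-0.009,0],[0,0,0],[0,0,0]],"twist":[0,0,0,0,0]}'
python3 -c "
from h import *;go(.484,.062,.1296)"
```

```text
time_s: 28.95
ee_pos: [0.4841, -0.0284, 0.1928]
tcp_rot: [[0.761, 0.648, -0.0], [0.648, -0.761, -0.0], [-0.0, 0.0, -1.0]]
contact_force: [0.4, 0.3, 1.0]
gripper_width: 0.007
gripper_force: 0.0
time_s: 29.45
ee_pos: [0.4846, 0.0608, 0.1924]
tcp_rot: [[0.759, 0.651, -0.001], [0.651, -0.759, -0.0], [-0.001, -0.001, -1.0]]
contact_force: [-0.4, 0.0, -0.3]
gripper_width: -0.001
gripper_force: 0.0
t 29.45 pos [0.4846 0.0608 0.1924] need tool [ 0.0004 -0.0012  0.0628]
```

```bash
python3 -m creep '{"offset":[[0,-0.001,0.02],[0,0,0.025],[0,0,0.014],[0,0,0],[0,0,0]],"twist":[0,0,0,0,0]}'
python3 -m creep '{"offset":[[0,0,0.003],[0,0,0.002],[0,0,0.001],[0,0,0],[0,0,0]],"twist":[0,0,0,0,0]}'
python3 -m creep '{"offset":[[0,0,0.001],[0,0,0.001],[0,0,0],[0,0,0]],"twist":[0,0,0,0]}'
```

```text
time_s: 29.95
ee_pos: [0.4843, 0.0614, 0.1342]
tcp_rot: [[0.76, 0.65, -0.0], [0.65, -0.76, -0.0], [-0.0, 0.0, -1.0]]
contact_force: [-0.4, -0.3, -0.0]
gripper_width: 0.002
gripper_force: 0.0
time_s: 30.45
ee_pos: [0.4842, 0.0623, 0.1282]
tcp_rot: [[0.759, 0.651, 0.001], [0.651, -0.759, -0.0], [0.0, 0.001, -1.0]]
contact_force: [0.2, -0.9, 1.1]
gripper_width: 0.003
gripper_force: 0.9
time_s: 30.85
ee_pos: [0.4843, 0.0623, 0.1261]
tcp_rot: [[0.759, 0.651, 0.001], [0.651, -0.759, -0.0], [0.0, 0.001, -1.0]]
contact_force: [2.0, -2.3, 3.5]
gripper_width: 0.002
gripper_force: 1.7
```

```bash
python3 -m creep '{"offset":[[0,0,0.001],[0,0,0.001],[0,0,0],[0,0,0]],"twist":[0,0,0,0]}'
python3 -m creep '{"offset":[[0,0,0.001],[0,0,0.001],[0,0,0],[0,0,0]],"twist":[0,0,0,0]}'
```

```text
time_s: 31.25
ee_pos: [0.4843, 0.0623, 0.1245]
tcp_rot: [[0.759, 0.651, 0.001], [0.651, -0.759, -0.0], [0.001, 0.001, -1.0]]
contact_force: [-1.3, -2.6, 10.2]
gripper_width: 0.0
gripper_force: 5.2
time_s: 31.65
ee_pos: [0.4844, 0.0623, 0.1239]
tcp_rot: [[0.759, 0.651, 0.001], [0.651, -0.759, -0.0], [0.001, 0.001, -1.0]]
contact_force: [-7.4, -2.5, 28.9]
gripper_width: -0.002
gripper_force: 14.4
```

The bar key is fully down. Lift clear, then check numerically that the keys and bottles look right before handing in.

```bash
python3 -m creep '{"offset":[[0,0,-0.01],[0,0,-0.03],[0,0,-0.05],[0,0,-0.04],[0,0,-0.03]],"twist":[0,0,0,0,0]}'
python3 -m creep '{"offset":[[0,0,0],[0,0,0],[0,0,0],[0,0,0],[0,0,0]],"twist":[0,0,0,0,0]}'
python3 - <<'E'
from h import *
from rig import grab_frame,r
g=grab_frame("side")
for c,q,_ in blobs(amber(g),(320,160,380,200),8): print("amber",c.round(1),q)
for c,q,_ in blobs(g["pixels"].min(2)>190,(318,203,362,232),4,400): print("keyS",c.round(1),q)
print(r.read_state()["contact_force"]); print(r.close_job())
E
```

```text
time_s: 32.15
ee_pos: [0.4837, 0.0627, 0.284]
tcp_rot: [[0.759, 0.651, 0.001], [0.651, -0.759, 0.0], [0.001, 0.0, -1.0]]
contact_force: [-0.4, 1.3, -0.6]
gripper_width: -0.002
gripper_force: 0.0
time_s: 32.65
ee_pos: [0.4838, 0.0624, 0.281]
tcp_rot: [[0.759, 0.651, -0.002], [0.651, -0.759, 0.0], [-0.001, -0.001, -1.0]]
contact_force: [-0.0, -0.2, -0.7]
gripper_width: 0.0
gripper_force: 0.0
amber [345.9 170.4] [341 166  11  10  66]
amber [364.  173.1] [359 168  11  11 106]
amber [335.2 181.1] [330 177  12   9  75]
amber [365.  187.9] [362 187   7   3   8]
keyS [327.3 211.3] [318 203  27  25 384]
keyS [352.7 206. ] [351 205   4   3   6]
keyS [360.2 205.5] [359 205   3   2   4]
keyS [343.7 214. ] [339 212  10   5  44]
keyS [334.1 222.4] [329 219  11   8  35]
[-0.52875675  0.40025625  0.85402212]
the job is handed in; nothing more can be done
None
```

I loaded all three amber bottles upright, one per cell, pressed the small key and then the bar key fully down, and handed the job in at about 33 s; the hand-in returned no verdict.

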